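# Hold the ticket clip gaping over the recipe card

## Task

At this tea-shop counter, take the big spring clip off the rim of the white storage bin by squeezing its levers together, and bring it to the tall upright recipe card (not the wide one). Hold it squeezed well open over the middle of the card's top edge, one jaw in front of the card and one behind, reaching down past the edge but not touching it, so that an order slip can be slid in. Finish still holding it gaping there - do not let it close on the card or let go - and leave the cards, the bin and everything else on the counter standing where they are.

Things in the scene. Friction and masses are not known exactly. Their poses are not given: they have to be found in the camera images.
- clip: big steel spring clip (front half), 55 g in all: two plates 36 mm wide, 80 mm tall, on a 10 mm spring barrel. Origin: middle of the barrel, on the hinge axis. At the start it is clamped upright on the bin's near rim, anywhere along it: z up to the levers, y along hinge and rim, x across the rim, the way the levers are pinched. Squeezed, this half's z leans by half the joint value
- clip_pivot (a point): middle of the big clip's spring barrel, on the hinge axis: 5 mm above the bin's rim at the start; the jaws reach 35 mm below it, the levers about 50 mm above
- lever_front (a point): middle of the front lever's top end, outer face. Unsqueezed the levers flare apart: tops 46 mm above the hinge and 54 mm apart over the outsides. Squeezed to the stop they are upright and parallel, from 6 to 52 mm above the hinge, 21 mm over the outsides. It takes about 7 N at the tops to start them, 13 N at 34 mm above the hinge to hold them at the stop
- lever_rear (a point): middle of the rear lever's top end, outer face
- squeeze (a joint): opening of the big clip, rad: 0 as clamped on the bin's 4 mm rim, -0.13 shut empty, 0.66 squeezed to the stop (lips then 23 mm apart). Each half swings by half of it
- lip_front (a point): middle of the front jaw's gripping lip (lip 3.5 mm thick, 40 mm long, 10 mm high), 30 mm below the hinge
- lip_rear (a point): middle of the rear jaw's gripping lip, likewise
- bin: white open plastic storage bin with a few cup lids in it, loose, 0.9 kg, 130 (x) by 200 (y) by 110 mm tall, walls 4 mm; origin under its centre. The clip sits on the long wall at its -x side; the lids lie lower than 50 mm
- tall_card: recipe card standing on its short side: white board 3 mm thick (x), 105 mm wide (y), in a dark steel foot 58 by 95 by 20 mm, loose, 0.6 kg, 158 mm tall in all; origin under its centre
- tall_edge (a point): middle of the top edge of the tall card, 158 mm above the counter; x is square to the card's face, y along the edge, z up
- wide_card: the other recipe card, lying on its long side in a like foot: board 148 mm wide (y), 3 mm thick, 115 mm tall in all; origin under its centre
- jug: white measuring jug, 115 mm across, 150 mm tall, handle at its +y; origin under its centre; bystander
- squeeze_bottle: squeeze bottle, 70 mm across, 205 mm tall; origin under its centre; bystander
- cups: stack of paper cups, 94 mm across, 118 mm tall; origin under its centre; bystander
- sugar_jar: glass jar, 64 mm across, 100 mm tall; origin under its centre; bystander
- jigger: steel double measure, 42 mm across, 76 mm tall; origin under its centre; bystander
- small_clip: small steel clip lying flat, 75 by 20 mm, under 20 mm high; origin under its centre; bystander
- spoon: steel spoon lying flat, 190 mm long; bystander
Mind the look-alikes: they are no part of the job. Leave any yellow look-alike of the clip alone.

How it is judged:
By the outcome, as a careful person would: the job done as asked, in the order asked, and still so for the second after the job is handed in, while the arm keeps its last pose, push and grip.
It also fails if it takes over 38 s, if anything falls off the work surface, if the arm or the gripper's body presses on something with over 40 N, if the wrist force passes 120 N, or if a joint passes its speed limit or range.

## Robot

A 6-joint arm with a two-finger parallel gripper is mounted at the origin on the work surface. World frame = base frame: x ahead of the robot, y to its left, z up, the work surface at z = 0. Lengths are in m, angles in degrees, forces in N, time in s.
With the tool pointing down it reaches from about 0.35 to 0.875 m from the base axis. Payload 4.2 kg.
Tool frame: the origin (TCP) lies midway between the tips of the shut fingers; the grasp point (between the pads) lies 19 mm behind it; y points along the fingers, z is the direction in which the jaws open and shut, and the axes are right-handed (so a half turn about y gives the same grasp; the last joint's range is limited). The gripper opens to 87 mm and grips with 3 to 60 N. Pads are 19 mm wide; open, the fingers measure 117 mm over their backs; the gripper's body (75 mm by 190 mm) begins 51 mm behind the grasp point.
Start: joints at [84.832, 22.042, 0.453, 0, -68.411, -14.817], TCP at [0.214, 0.587, 0.223] pointing down, gripper open.
Joint ranges: [-179.83, 179.83], [-69.29, 118.12], [-61.27, 80.66], [-181.25, 117.63], [-171.15, -9.14], [-177.46, 177.46]. Speed limits (degrees/s): [159.86, 159.86, 180, 180, 180, 180].

## Interface

Orientations are given as [roll, pitch, yaw] about the fixed x, y, z axes, in that order (R = Rz(yaw) Ry(pitch) Rx(roll)).
In Python, from workcell import env gives the robot as it stands. The module is installed in compiled form; this text tells all that it offers. Calls block until the motion is done:
- env.goto(position, orientation): joint-space move of the TCP to a pose.
- env.move_straight(position, rotation=None, rate=0.15, force_limit=None): straight line of the TCP; rotation=None keeps the orientation; rate is the mean speed in m/s. With force_limit (N) it stops when the force on the tool has changed by that much, and returns True; else False.
- env.set_joints(angles): joint-space move.
- env.gripper_to(opening, grasp_force=None): opening from 0.0 (shut) to 1.0 (fully open); grasp_force is the grip in N (None keeps the last); returns when the fingers have stopped.
- env.dwell(seconds).
- env.inverse_kinematics(position, orientation): joint angles nearest the present ones, or None.
- env.read_state(): the state.
- env.grab_frame(name): name is "scene" or "top"; returns a dict with "image" (400x640x3 uint8, blue, green, red), "fx", "fy", "cx", "cy" (pixels), "position" and "orientation" of the camera in the world. Camera axes: x right, y up, looking along -z (the intrinsics and any distortion apply to the point x, -y, -z); pixel columns grow to the right and rows downward; lengths in m; the calibration is good to about 2 mm. A picture is of the moment at which its call begins. There is no depth.
A pose or a line that the arm cannot do raises env.Unreachable and nothing moves.
- env.close_job(): hands the job in, once; it reports no verdict.
Trained networks look in a picture, given as the dict that the camera call returned (one of the last four; its "shot" number tells which), for a name from the list of things; names that differ only in an ending like _2 or _b are one class to them, and where a whole thing is asked for, a point or a joint stands for the part that bears it (a point fixed in the world has none). Each returns a list of dicts, best first, with "score" (0 to 1); they miss things now and then, are a little off and sometimes report something else, mostly with a low value. They report only what shows in the picture. A call takes as long as a camera call. They do not tell look-alikes from the thing itself.
- env.search_frame(picture, thing): "xyz" ([x, y, z] in m, in world coordinates, good to about 4 mm: the middle of the surface that is visible of it).
- env.trace(picture, thing): "mask" (400x640 bool, what is visible of it).
The state is a dict: "clock": time; "joint_positions": joint angles; "qvel": joint speeds; "joint_torque": joint torques, N m; "position": TCP position; "tool_rot": TCP orientation; "force": force on the tool from outside, world axes, zero at the start; "wrist_torque": the same for the moment, N m; "opening": opening from 0.0 (shut) to 1.0 (fully open).
Only numpy, scipy, OpenCV 4.12 (cv2) and the standard library are available. Lean on these libraries where they do the work, as an engineer would, in place of code of your own. Each camera call takes 0.05 s, during which the arm holds its last target.

## Working session

There is one attempt and no reset: what is moved stays moved. The work goes in short steps, each a Python script; the robot and the scene stay as the last script left them, time stands still between calls to the robot, and variables do not carry over. Pictures are saved under pics/ and viewed, and the job is handed in when it is done.

```bash
mkdir -p pics; ls
python3 - <<'E'
from workcell import env
import cv2
s=env.read_state();print(s)
for n in ("scene","top"):
    f=env.grab_frame(n);cv2.imwrite(f"pics/{n}0.png",f["image"]);print(n,{k:v for k,v in f.items() if k!="image"})
    for t in ("clip","lever_front","lever_rear","clip_pivot","bin","tall_card","tall_edge","wide_card","jug","squeeze_bottle","cups","sugar_jar","jigger","small_clip","lip_front","lip_rear"):
        try:print(t,[( [round(float(x),4) for x in d["xyz"]],round(d["score"],2)) for d in env.search_frame(f,t)])
        except Exception as e: print(t,repr(e))
print(env.read_state()["clock"])
E
```

```text
pics
{'clock': 0.0, 'joint_positions': array([ 8.48309222e+01,  2.20912191e+01,  3.77797645e-01, -2.99539191e-02,
       -6.84093310e+01, -1.48167958e+01]), 'qvel': array([-0.04620238, -0.06374672, -0.09168919,  0.05494262, -0.02060071,
        0.08085738]), 'joint_torque': array([ 1.67654339e-04, -3.90667677e+01,  1.87404066e+01,  4.22009021e+00,
        1.10116781e-02, -1.89596153e-04]), 'position': array([0.2133861 , 0.58679433, 0.22143873]), 'tool_rot': array([-8.98742101e+01,  4.48881535e-03,  1.60003079e+02]), 'force': array([0.01745125, 1.13184583, 0.05116502]), 'wrist_torque': array([-0.01575175, -0.04093589, -0.02913457]), 'opening': 1.000740953510905}
scene {'fx': 508.80405808141217, 'fy': 508.80405808141217, 'cx': 318.8374237069797, 'cy': 203.69081748014412, 'position': array([1.41331093, 0.367139  , 1.21474629]), 'orientation': array([ 42.00243724,  -0.65776052, 112.95195147]), 'shot': 1}
clip [([0.4416, -0.2721, 0.1316], 0.75)]
lever_front [([0.4468, -0.2698, 0.1339], 0.84), ([0.2813, -0.3311, 0.0462], 0.46)]
lever_rear [([0.4555, -0.2729, 0.1172], 0.62)]
clip_pivot [([0
[... 1334 characters left out ...]
.4514, -0.2745, 0.1326], 0.7), ([0.2962, -0.3422, 0.0512], 0.53)]
bin [([0.5155, -0.2901, 0.0448], 0.64)]
tall_card [([0.5053, 0.0029, 0.0235], 0.73)]
tall_edge [([0.498, 0.0069, 0.0214], 0.74)]
wide_card [([0.5628, 0.2934, 0.0341], 0.9)]
jug [([0.7477, -0.2834, 0.0836], 0.92)]
squeeze_bottle [([0.7162, 0.2743, 0.1366], 0.74)]
cups [([0.4604, -0.2713, 0.1361], 0.74), ([0.7659, -0.0213, 0.1149], 0.71)]
sugar_jar [([0.7089, -0.1635, 0.0981], 0.92)]
jigger [([0.729, 0.1654, 0.0731], 0.48)]
small_clip [([0.4048, 0.1826, 0.0067], 0.78)]
lip_front [([0.4497, -0.2726, 0.1313], 0.85), ([0.2941, -0.3444, 0.0497], 0.57), ([0.718, 0.2774, 0.1357], 0.56)]
lip_rear [([0.4614, -0.2704, 0.1391], 0.68)]
1.7
```

View images.

View pics/scene0.png

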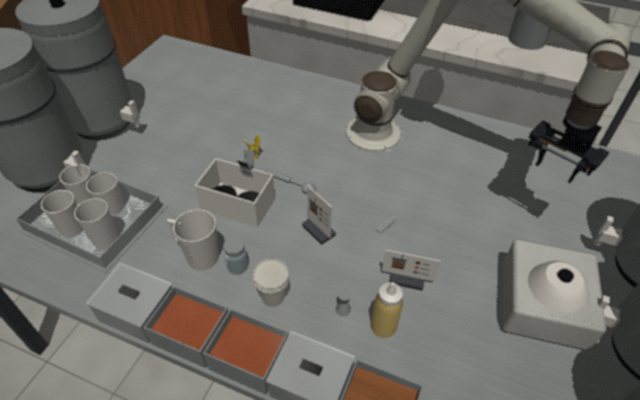

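View pics/top0.png

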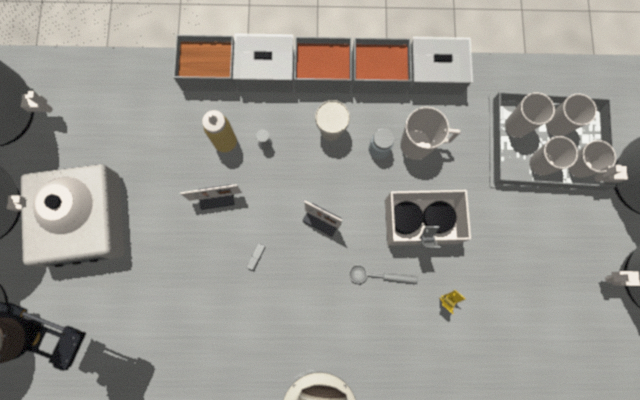

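Run:
```python
import cv2
a=cv2.imread("pics/scene0.png");b=cv2.imread("pics/top0.png")
cv2.imwrite("pics/sc_clip.png",cv2.resize(a[60:200,0:200],None,fx=4,fy=4,interpolation=cv2.INTER_CUBIC)[:600,:800])
cv2.imwrite("pics/tp_clip.png",cv2.resize(b[100:250,400:560],None,fx=4,fy=4,interpolation=cv2.INTER_CUBIC))
cv2.imwrite("pics/tp_card.png",cv2.resize(b[80:220,220:420],None,fx=4,fy=4,interpolation=cv2.INTER_CUBIC))
cv2.imwrite("pics/sc_card.png",cv2.resize(a[150:300,180:380],None,fx=4,fy=4,interpolation=cv2.INTER_CUBIC))
```

```text
(no output)
```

View pics/tp_clip.png

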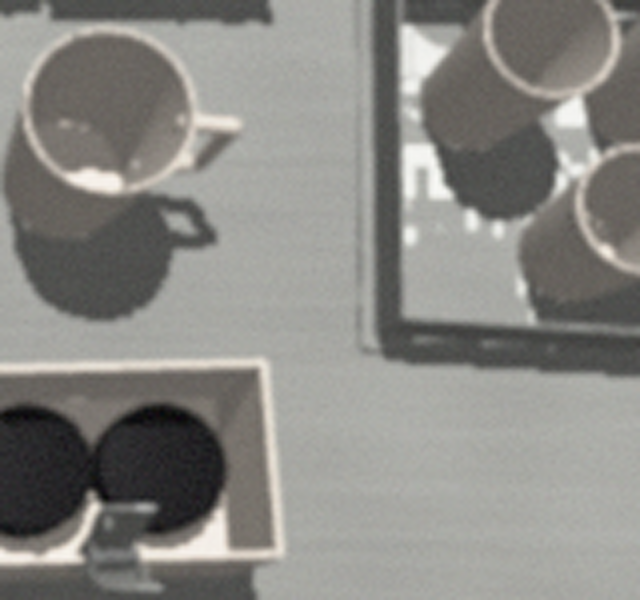

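View pics/tp_card.png

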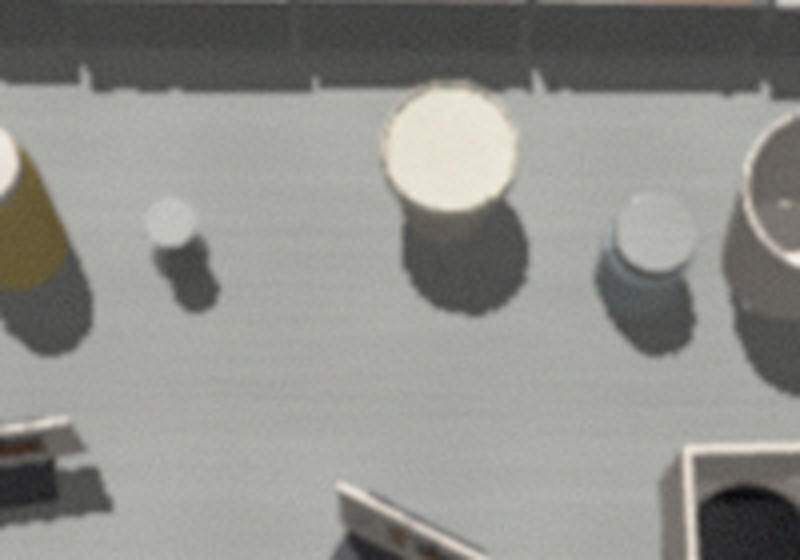

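Run:
```python
import cv2
a=cv2.imread("pics/scene0.png")
cv2.imwrite("pics/sc_clip2.png",cv2.resize(a[125:225,185:345],None,fx=5,fy=5,interpolation=cv2.INTER_CUBIC))
```

```text
(no output)
```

View pics/sc_clip2.png

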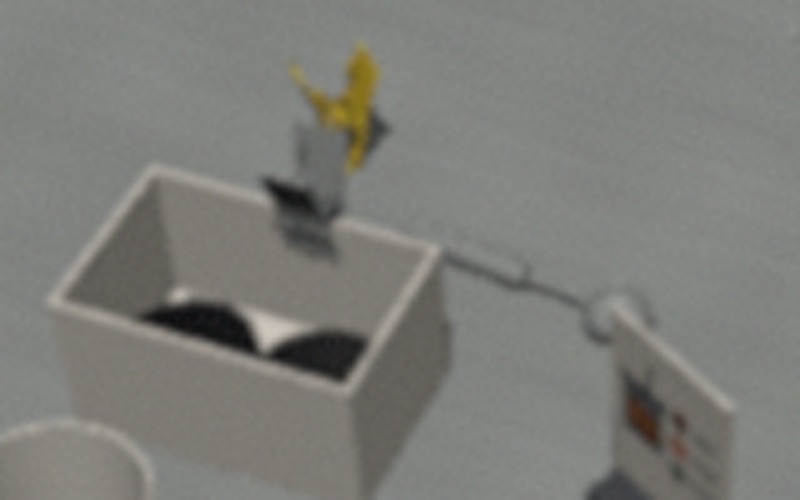

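View pics/sc_card.png

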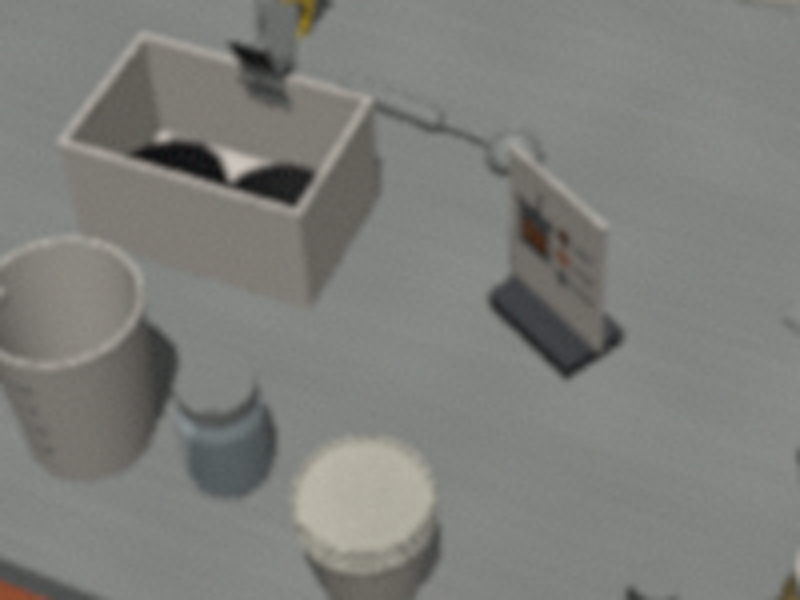

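Run:
```python
import cv2
a=cv2.imread("pics/scene0.png");b=cv2.imread("pics/top0.png")
def c(im,n,x,y,w,h,f):
    o=cv2.resize(im[y:y+h,x:x+w],None,fx=f,fy=f,interpolation=cv2.INTER_CUBIC)
    o=cv2.convertScaleAbs(o,alpha=1.3)
    for i in range(0,w,5):
        cv2.line(o,(i*f,0),(i*f,6 if i%10 else 14),(0,255,0),1)
        if i%10==0:cv2.putText(o,str(x+i),(i*f,26),0,.4,(0,255,0),1)
    for i in range(0,h,5):
        cv2.line(o,(0,i*f),(6 if i%10 else 14,i*f),(0,255,0),1)
        if i%10==0:cv2.putText(o,str(y+i),(16,i*f+4),0,.4,(0,255,0),1)
    cv2.imwrite(f"pics/{n}.png",o)
c(b,"z1",295,192,60,50,12)
c(a,"z2",295,180,60,70,8)
c(b,"z3",380,185,100,65,8)
c(a,"z4",190,135,100,75,8)
```

```text
(no output)
```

View pics/z1.png

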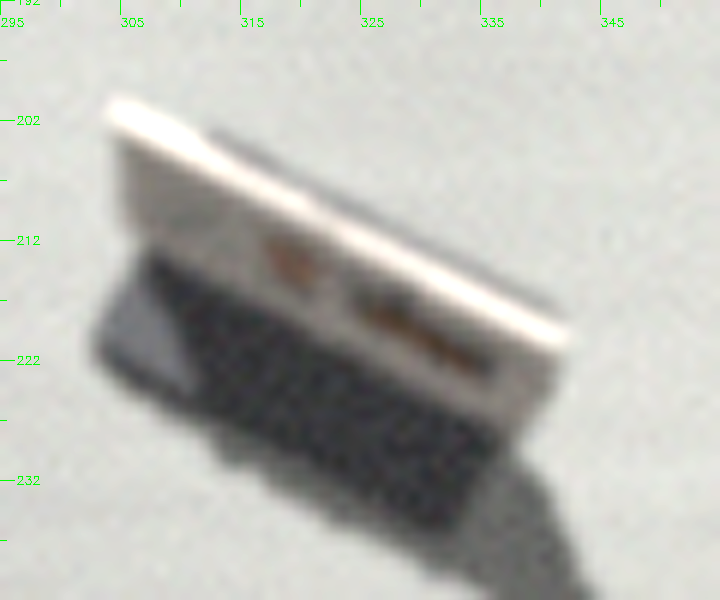

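View pics/z2.png

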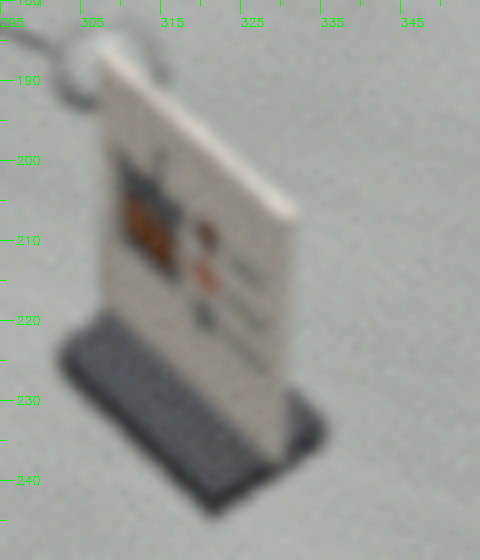

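View pics/z3.png

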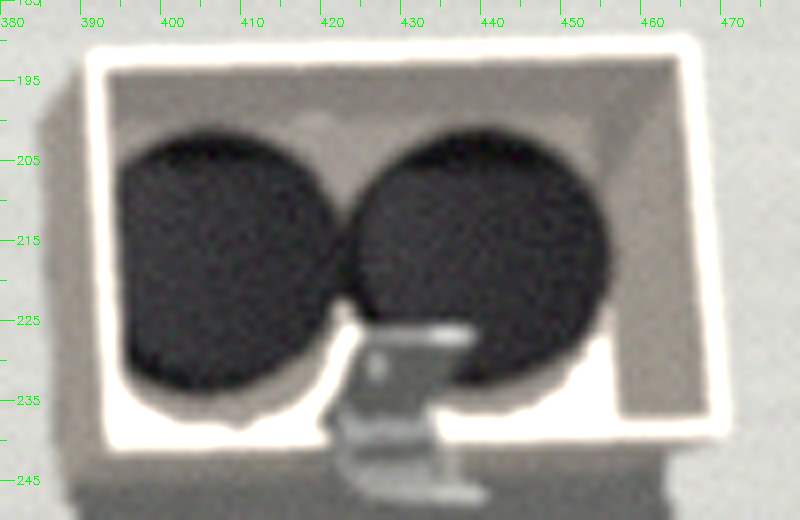

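View pics/z4.png

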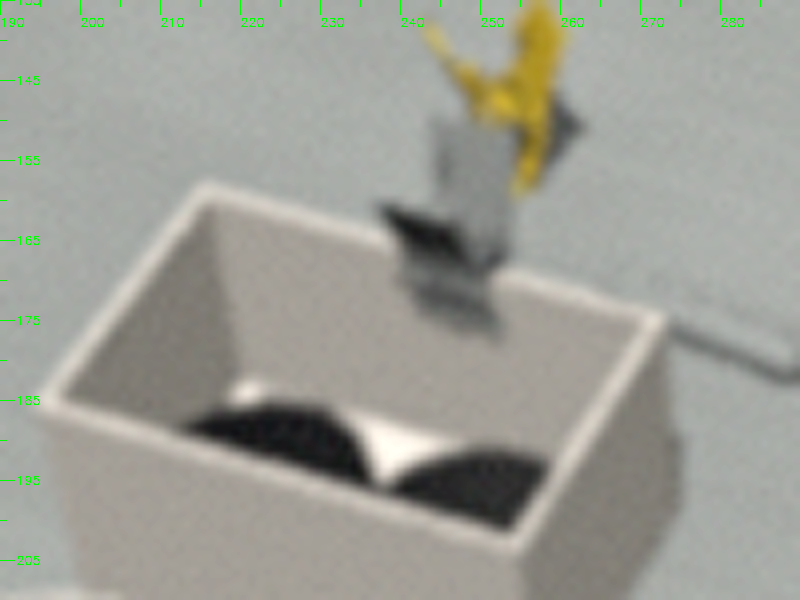

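```bash
cat > h.py <<'E'
import numpy as np,cv2
from scipy.spatial.transform import Rotation as R
S=(508.804,318.837,203.691,[1.41331093,0.367139,1.21474629],[42.00243724,-0.65776052,112.95195147])
T=(482.462,319.903,200.932,[0.29930385,0.0208662,1.3430333],[11.07369198,-0.87751686,-89.4002803])
def P(c):
    f,cx,cy,p,o=c
    Rm=R.from_euler('xyz',o,degrees=True).as_matrix()
    M=np.diag([1,-1,-1])@Rm.T
    return np.array([[f,0,cx],[0,f,cy],[0,0,1]])@np.c_[M,-M@np.array(p)]
PS,PT=P(S),P(T)
def proj(Pm,X):
    q=Pm@np.append(X,1);return q[:2]/q[2]
def tri(s,t):
    s=np.array(s,float)-.45;t=np.array(t,float)-.45
    X=cv2.triangulatePoints(PS,PT,s.reshape(2,1),t.reshape(2,1)).ravel();X=X[:3]/X[3]
    return X,np.round(np.r_[proj(PS,X)-s,proj(PT,X)-t],1)
E
python3 - <<'E'
from h import *
np.set_printoptions(precision=4,suppress=True)
for n,s,t in [("card+y",(331.9,206.5),(304.4,201)),("card-y",(308.1,186.9),(342.3,220.2)),
 ("bin+-",(195,185.4),(467.2,189.5)),("bin++",(254.4,203.7),(390.9,191)),("bin-+",(272.9,174.4),(393.4,241.2)),("bin--",(215.6,157.9),(471.2,239.4)),
 ("LF+y",(254.4,152.5),(426.5,246.8)),("LF-y",(244.4,150),(441,246.8)),("LR-y",(237.3,161),(439.4,226.8))]:
    print(n,*tri(s,t))
E
```

```text
card+y [0.5309 0.0447 0.1634] [ 0.1  0.   0.1 -0. ]
card-y [ 0.4842 -0.049   0.1584] [-0.3 -0.  -0.3  0.1]
bin+- [ 0.5762 -0.3787  0.1158] [-0.2 -0.1 -0.3  0.1]
bin++ [ 0.5702 -0.1801  0.1152] [ 0.3  0.1  0.3 -0.1]
bin-+ [ 0.4392 -0.1849  0.114 ] [ 0.4  0.1  0.5 -0.2]
bin-- [ 0.4458 -0.3842  0.1145] [ 0.1  0.   0.1 -0.1]
LF+y [ 0.4201 -0.2562  0.1629] [-0.2 -0.  -0.2  0.1]
LF-y [ 0.4205 -0.2916  0.1609] [-0.4 -0.1 -0.5  0.2]
LR-y [ 0.4702 -0.2896  0.1584] [-0.6 -0.1 -0.7  0.3]
```

Run:
```python
from workcell import env
from h import *
np.set_printoptions(precision=4,suppress=True)
for p,y in [((.4447,-.2735,.25),91.8),((.4447,-.2735,.25),-88.2),((.5075,-.002,.25),63.5),((.5075,-.002,.25),-116.5)]:
    print(y,env.inverse_kinematics(p,[-90,0,y]))
env.goto([.4447,-.2735,.26],[-90,0,91.8])
s=env.read_state();print(s["clock"],s["position"],s["tool_rot"],s["force"])
env.move_straight([.4447,-.2735,.145],rate=.1)
s=env.read_state();print(s["clock"],s["position"],s["tool_rot"],s["force"],s["wrist_torque"])
f=env.grab_frame("scene");cv2.imwrite("pics/s1.png",cv2.resize(f["image"][80:220,150:350],None,fx=4,fy=4,interpolation=cv2.INTER_CUBIC))
f=env.grab_frame("top");cv2.imwrite("pics/t1.png",cv2.resize(f["image"][150:300,340:540],None,fx=4,fy=4,interpolation=cv2.INTER_CUBIC))
```

```text
91.8 [-13.7688  10.8472 -11.29     0.     -67.8629  15.5688]
-88.2 [ -13.7688   10.8472  -11.29     -0.      -67.8629 -164.4312]
63.5 [ 18.1274   9.3758 -13.1353   0.     -67.4889 -44.6274]
-116.5 [ 18.1274   9.3758 -13.1353   0.     -67.4889 135.3726]
4.825 [ 0.4451 -0.273   0.26  ] [-90.0035  -0.003   91.8589] [-1.0599  0.225   0.7506]
6.125 [ 0.4452 -0.2737  0.1456] [-90.0755   0.0331  91.8098] [ 1.1917 -0.7105  0.3061] [ 0.057  -0.082   0.0004]
```

View pics/s1.png

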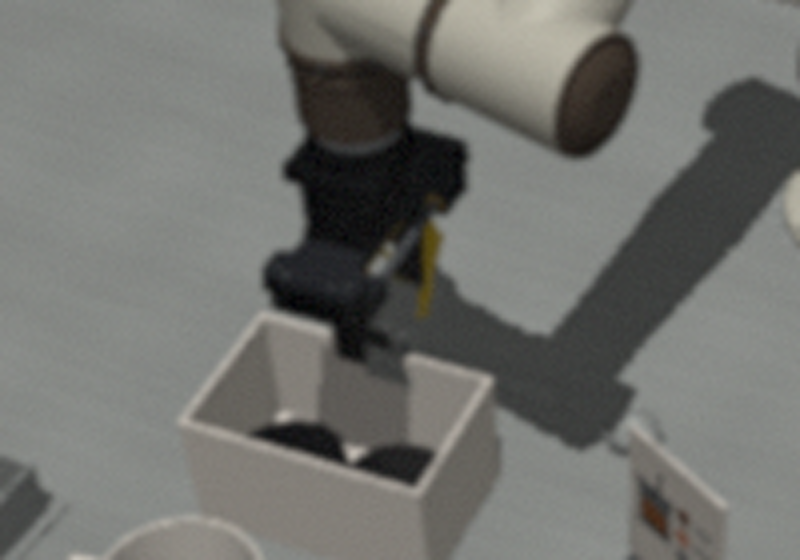

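View pics/t1.png

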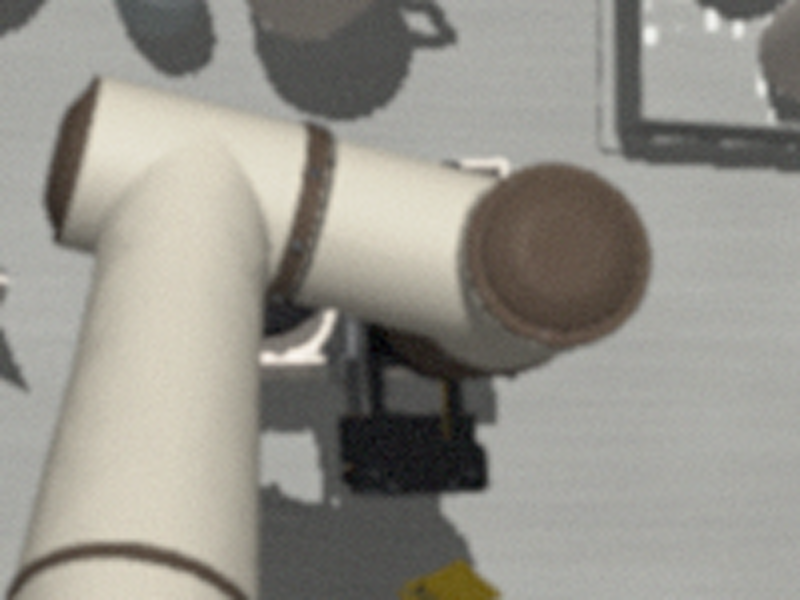

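Run:
```python
from h import *
for X in [(.496,-.2735,.145),(.496,-.2735,.155),(.394,-.2735,.155),(.4447,-.2735,.115),(.496,-.2635,.15),(.496,-.283,.15)]:
    s=proj(PS,X);t=proj(PT,X);print(X,s,(s-[150,80])*4,(t-[340,150])*4)
f=cv2.imread("pics/s1.png");cv2.imwrite("pics/s1z.png",cv2.resize(f[200:420,240:480],None,fx=3,fy=3,interpolation=cv2.INTER_CUBIC)*1)
```

```text
(0.496, -0.2735, 0.145) [237.28776417 170.5515231 ] [349.15105669 362.20609238] [360.40664113 268.65705178]
(0.496, -0.2735, 0.155) [236.92702886 168.14637358] [347.70811544 352.5854943 ] [364.23375432 266.11515996]
(0.394, -0.2735, 0.155) [253.00003097 147.20401836] [412.0001239  268.81607345] [369.83839829 429.76574368]
(0.4447, -0.2735, 0.115) [246.41297579 166.89357448] [385.65190317 347.57429792] [351.87475541 355.16782861]
(0.496, -0.2635, 0.15) [240.05573629 170.2889825 ] [360.22294517 361.15593   ] [346.44244041 267.18772523]
(0.496, -0.283, 0.15) [234.31640152 168.46452469] [337.26560609 353.85809875] [377.38580916 267.58455696]
```

View pics/s1z.png

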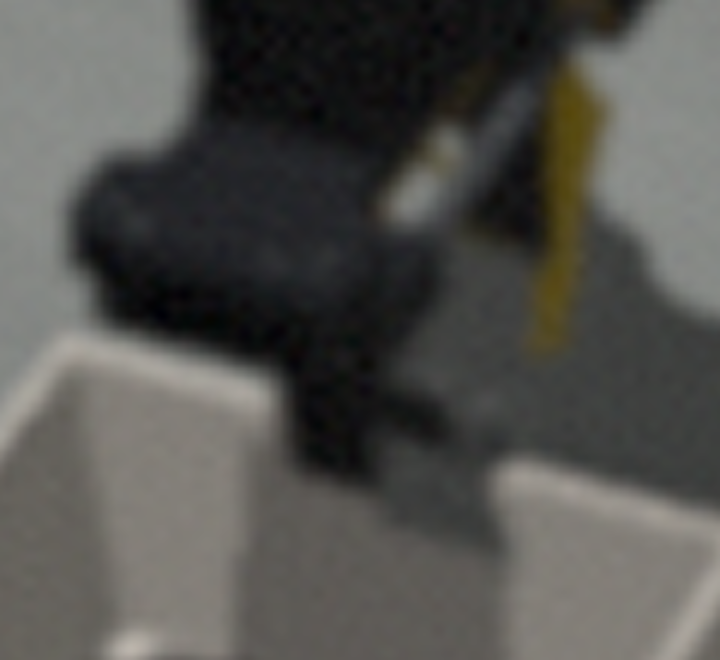

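Run:
```python
from workcell import env
from h import *
np.set_printoptions(precision=3,suppress=True)
def rep(n):
    F=[];
    for i in range(3):
        s=env.read_state();F.append(s["force"]);env.dwell(.02)
    print(n,round(s["clock"],2),s["position"],np.mean(F,0),s["wrist_torque"],round(s["opening"],3))
env.move_straight([.4447,-.2735,.130],rate=.08)
rep("down")
for o in (.68,.62,.58,.54):
    env.gripper_to(o,grasp_force=40);rep(o)
```

```text
down 6.59 [ 0.445 -0.274  0.13 ] [-0.027 -0.326 -0.193] [ 0.098 -0.055 -0.007] 1.0
0.68 7.42 [ 0.445 -0.274  0.13 ] [ 0.049 -0.467 -0.302] [ 0.081 -0.035  0.069] 0.68
0.62 7.9 [ 0.445 -0.273  0.13 ] [ 0.284 -0.042  0.042] [ 0.084 -0.034  0.019] 0.616
0.58 8.32 [ 0.444 -0.273  0.13 ] [-1.685 -0.166  1.69 ] [ 0.037  0.464 -0.011] 0.581
0.54 8.73 [ 0.445 -0.274  0.131] [-3.189  0.395  5.586] [ 0.156  0.894 -0.   ] 0.54
```

```bash
cat >> h.py <<'E'
def rep(env,n):
    F=[]
    for i in range(3):
        s=env.read_state();F.append(s["force"]);env.dwell(.02)
    with np.printoptions(precision=3,suppress=True):
        print(n,round(s["clock"],2),s["position"],s["tool_rot"],np.mean(F,0),s["wrist_torque"],round(s["opening"],3))
E
python3 - <<'E'
from workcell import env
from h import *
env.move_straight([.4436,-.2735,.130],rate=.05);rep(env,"shift")
env.gripper_to(.46);rep(env,.46)
env.gripper_to(.38);rep(env,.38)
f=env.grab_frame("scene");cv2.imwrite("pics/s2.png",cv2.resize(f["image"][110:200,180:300],None,fx=6,fy=6,interpolation=cv2.INTER_CUBIC))
E
```

```text
shift 9.03 [ 0.444 -0.274  0.131] [-90.096   0.045  91.824] [-1.147  1.147  5.716] [0.224 0.293 0.047] 0.539
0.46 9.55 [ 0.445 -0.274  0.132] [-90.165   0.114  91.863] [-2.54   1.85  12.361] [ 0.591  0.871 -0.048] 0.467
0.38 10.07 [ 0.446 -0.274  0.133] [-90.308   0.188  91.9  ] [-2.462  2.059 15.709] [ 0.68   0.718 -0.01 ] 0.383
```

View pics/s2.png

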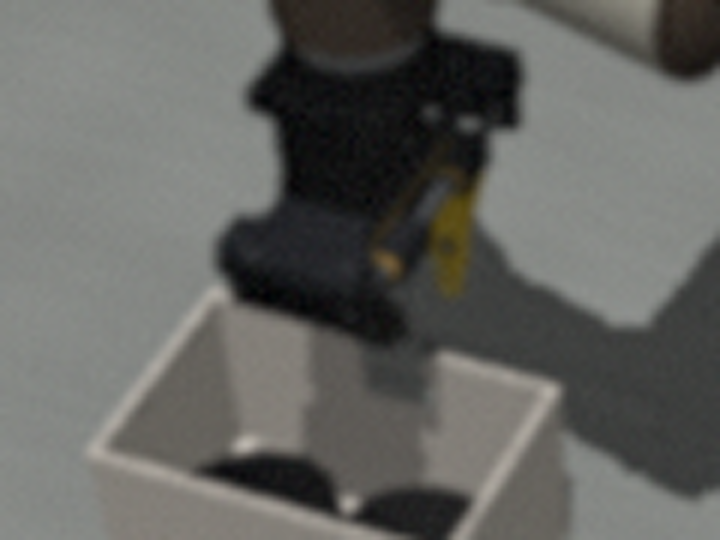

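Run:
```python
from workcell import env
from h import *
env.gripper_to(.30,grasp_force=35);rep(env,.30)
env.gripper_to(.15);rep(env,.15)
f=env.grab_frame("scene");cv2.imwrite("pics/s3.png",cv2.resize(f["image"][110:200,180:300],None,fx=6,fy=6,interpolation=cv2.INTER_CUBIC))
```

```text
0.3 10.63 [ 0.447 -0.275  0.134] [-90.461   0.25   91.921] [-1.294  2.655 17.727] [ 0.799  0.426 -0.014] 0.306
0.15 10.99 [ 0.446 -0.275  0.134] [-90.294   0.238  91.923] [-4.222  1.972 21.061] [0.833 1.402 0.001] 0.231
```

View pics/s3.png

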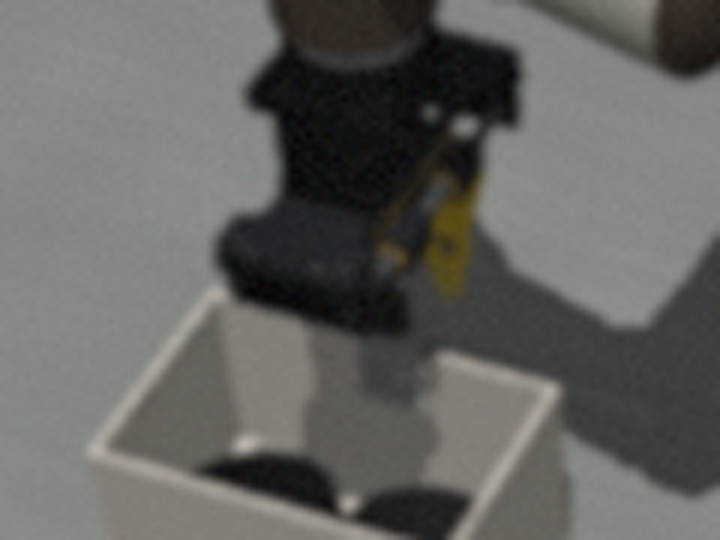

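Run:
```python
from workcell import env
from h import *
env.move_straight([.4447,-.2735,.160],rate=.05);rep(env,"up1")
env.move_straight([.4447,-.2735,.250],rate=.12);rep(env,"up2")
f=env.grab_frame("scene");cv2.imwrite("pics/s4.png",cv2.resize(f["image"][90:200,180:300],None,fx=5,fy=5,interpolation=cv2.INTER_CUBIC))
t=env.grab_frame("top");cv2.imwrite("pics/t4.png",cv2.resize(t["image"][150:300,340:540],None,fx=4,fy=4,interpolation=cv2.INTER_CUBIC))
for n in("clip","lip_rear","lip_front","clip_pivot"):print(n,[(np.round(d["xyz"],4),round(d["score"],2)) for d in env.search_frame(f,n)])
```

```text
up1 11.84 [ 0.444 -0.273  0.16 ] [-89.954  -0.026  91.793] [ 0.692  0.114 -0.689] [ 0.074 -0.023 -0.007] 0.229
up2 12.79 [ 0.444 -0.273  0.249] [-89.885  -0.057  91.79 ] [-0.1   -0.138 -0.605] [ 0.11  -0.109  0.031] 0.234
clip [(array([ 0.2804, -0.3329,  0.0351]), 0.69), (array([ 0.455 , -0.265 ,  0.2274]), 0.68)]
lip_rear [(array([ 0.7865, -0.0192,  0.1117]), 0.64), (array([ 0.4546, -0.2662,  0.228 ]), 0.55)]
lip_front [(array([ 0.4503, -0.262 ,  0.2262]), 0.55), (array([ 0.2897, -0.3393,  0.0384]), 0.52)]
clip_pivot [(array([ 0.2871, -0.3392,  0.0407]), 0.55), (array([ 0.4535, -0.2607,  0.2317]), 0.49)]
```

View pics/s4.png

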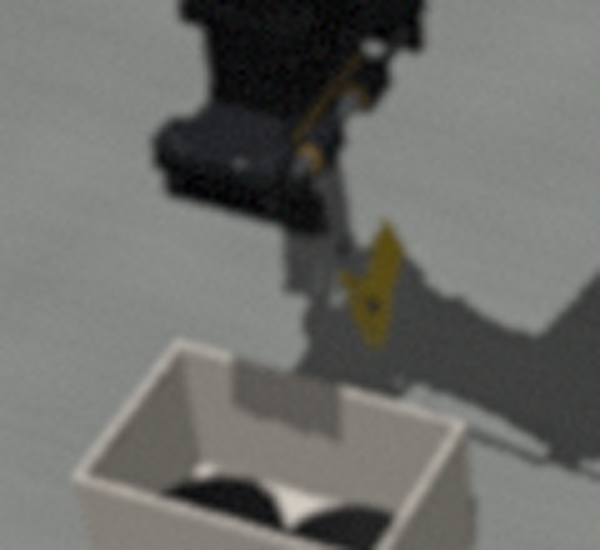

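View pics/t4.png

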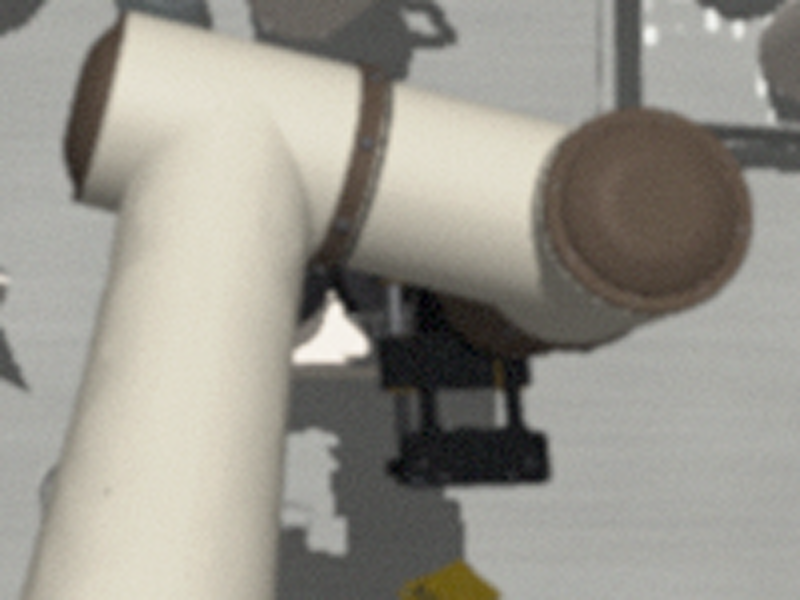

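Run:
```python
from h import *
a=cv2.imread("pics/s4.png")
o=cv2.resize(a[150:320,220:400],None,fx=4,fy=4,interpolation=cv2.INTER_CUBIC)
Rz=R.from_euler('z',1.8,degrees=True)
def mark(pts,col):
    for q in pts:
        X=Rz.apply(q)+[.444,-.273,.230]
        u=((proj(PS,X)+.5-[180,90])*5-[220,150])*4
        cv2.drawMarker(o,tuple(int(v) for v in u),col,0,12,1)
for dy,col in((0,(0,0,255)),(.008,(0,255,0))):
    mark([(.0155,-.02+dy,-.025),(.0155,.02+dy,-.025),(.0155,-.02+dy,-.035),(.0155,.02+dy,-.035),(-.0155,-.02+dy,-.035),(-.0155,.02+dy,-.035)],col)
cv2.imwrite("pics/s4m.png",o)
```

```text
(no output)
```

View pics/s4m.png

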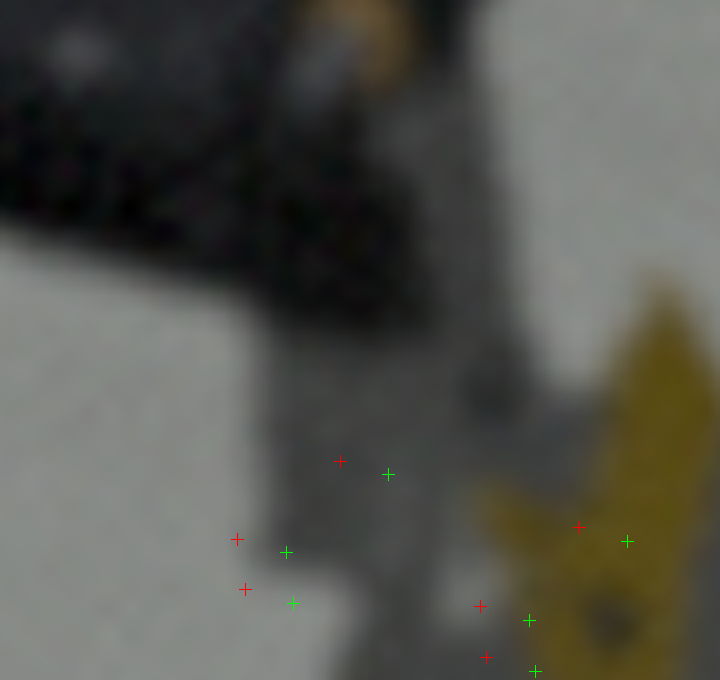

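Run:
```python
from workcell import env
from h import *
env.goto([.5067,-.004,.245],[-90,0,63.5]);env.dwell(.2);rep(env,"hover")
f=env.grab_frame("scene");cv2.imwrite("pics/s5raw.png",f["image"]);cv2.imwrite("pics/s5.png",cv2.resize(f["image"][145:245,260:380],None,fx=6,fy=6,interpolation=cv2.INTER_CUBIC))
t=env.grab_frame("top");cv2.imwrite("pics/t5raw.png",t["image"]);cv2.imwrite("pics/t5.png",cv2.resize(t["image"][130:270,240:400],None,fx=4,fy=4,interpolation=cv2.INTER_CUBIC))
```

```text
hover 14.42 [ 0.507 -0.005  0.245] [-90.      0.003  63.409] [ 0.13   0.321 -0.643] [ 0.068 -0.111 -0.035] 0.234
```

View pics/s5.png

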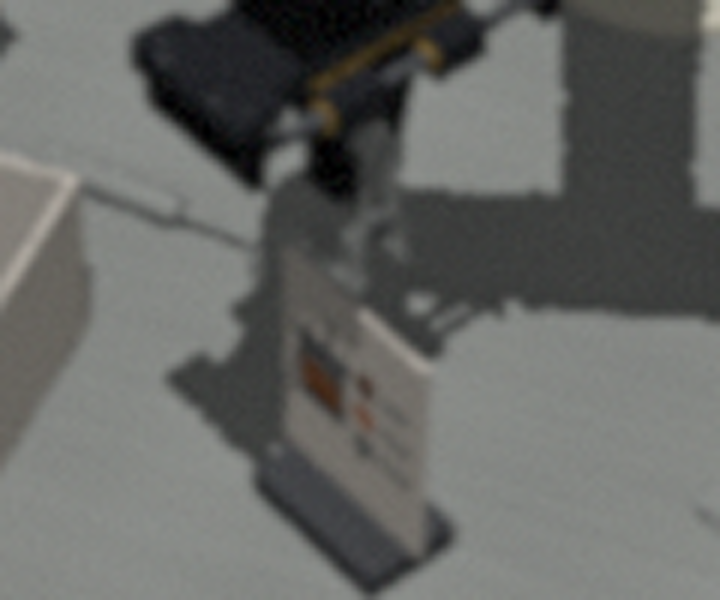

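View pics/t5.png

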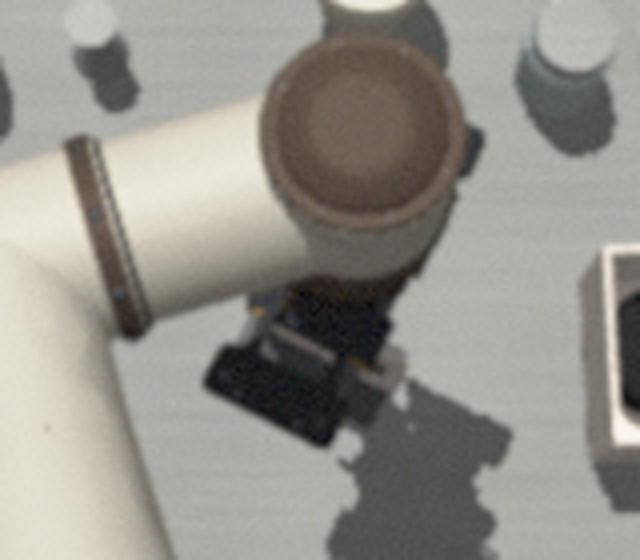

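```bash
cat > ov.py <<'E'
from h import *
def ov(raw,Pm,x,y,w,h,f,out,tcp,yaw,dz,dy,draw=True):
    a=cv2.imread(raw)[y:y+h,x:x+w]
    o=cv2.convertScaleAbs(cv2.resize(a,None,fx=f,fy=f,interpolation=cv2.INTER_CUBIC),alpha=1.4)
    Rz=R.from_euler('z',yaw,degrees=True)
    piv=np.array(tcp)+[0,0,-.019]
    def u(q):
        v=(proj(Pm,Rz.apply(np.array(q)+[0,dy,0])+piv+[0,0,dz])+.5-[x,y])*f
        return tuple(int(k) for k in v)
    for sx,c in((1,(0,0,255)),(-1,(0,255,0))):
        p=[u((sx*.0135,-.02,-.025)),u((sx*.0135,.02,-.025)),u((sx*.0135,.02,-.035)),u((sx*.0135,-.02,-.035))]
        for i in range(4): cv2.line(o,p[i],p[(i+1)%4],c,1)
        cv2.line(o,u((0,-.018,0)),u((0,.018,0)),(255,0,0),1)
        cv2.line(o,u((sx*.0105,-.018,.052)),u((sx*.0105,.018,.052)),c,1)
    cv2.imwrite(out,o)
E
python3 - <<'E'
from ov import *
ov("pics/s5raw.png",PS,295,160,55,55,13,"pics/s5o.png",(.507,-.005,.245),-26.6,.004,.002)
ov("pics/s5raw.png",PS,295,160,55,55,13,"pics/s5p.png",(.507,-.005,3.245),-26.6,.004,.002)
E
```

```text
(no output)
```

View pics/s5o.png

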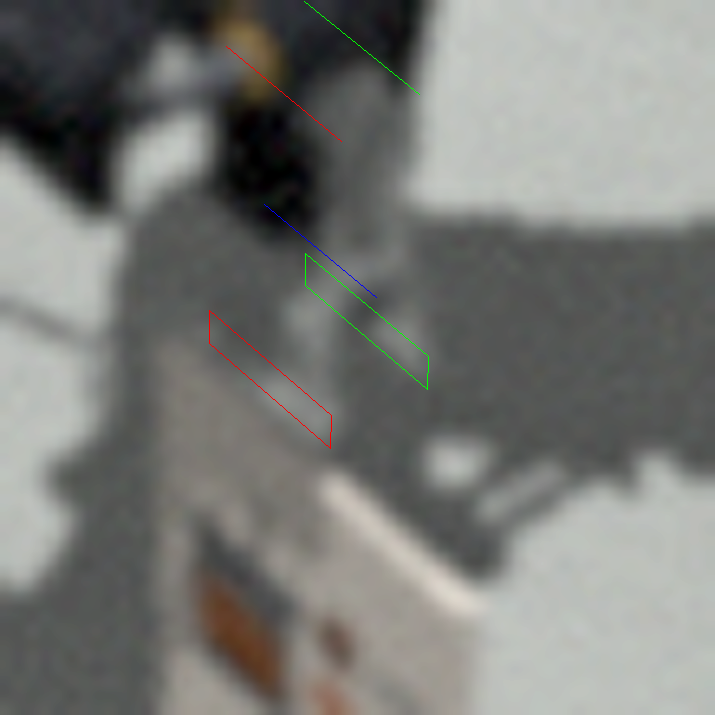

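View pics/s5p.png

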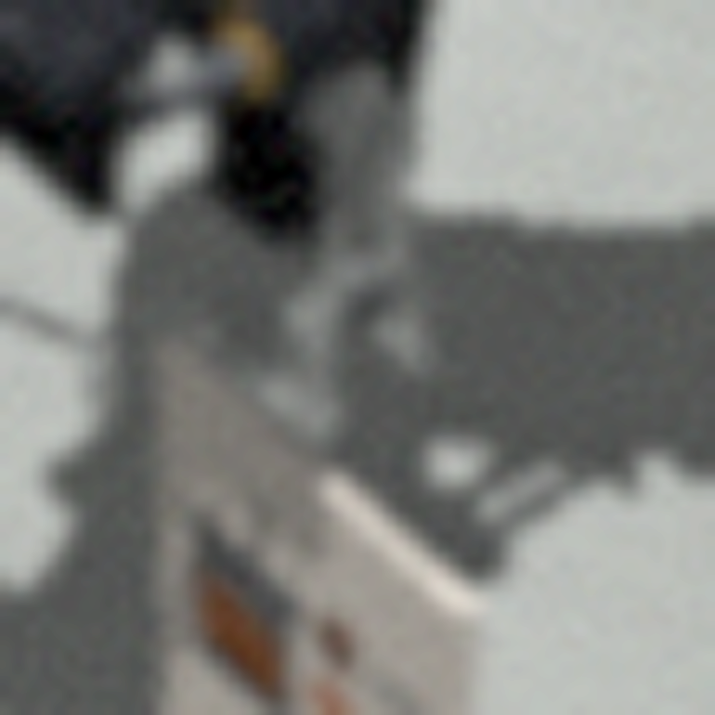

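Run:
```python
from workcell import env
from ov import *
print(env.move_straight([.5067,-.004,.213],rate=.06,force_limit=4));rep(env,"a")
f=env.grab_frame("scene");cv2.imwrite("pics/s6raw.png",f["image"])
t=env.grab_frame("top");cv2.imwrite("pics/t6raw.png",t["image"])
p=env.read_state()["position"]
ov("pics/s6raw.png",PS,295,160,55,55,13,"pics/s6o.png",p,-26.5,.004,.002)
ov("pics/s6raw.png",PS,295,160,55,55,13,"pics/s6p.png",p+[0,0,3],-26.5,.004,.002)
ov("pics/t6raw.png",PT,295,190,60,50,12,"pics/t6p.png",p+[0,0,3],-26.5,.004,.002)
```

```text
False
a 15.25 [ 0.507 -0.004  0.213] [-90.029  -0.008  63.512] [ 0.169 -0.21  -0.456] [ 0.097 -0.11   0.031] 0.23
```

View pics/s6o.png

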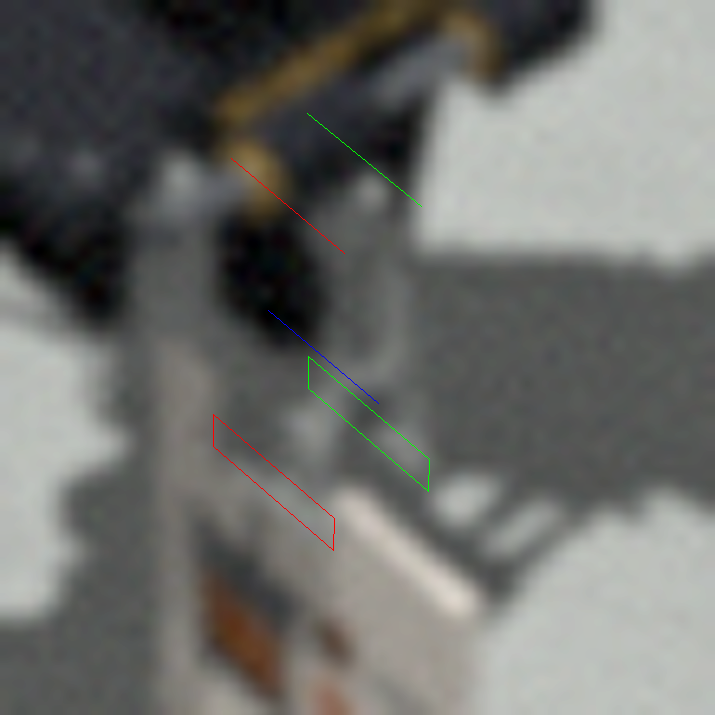

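View pics/s6p.png

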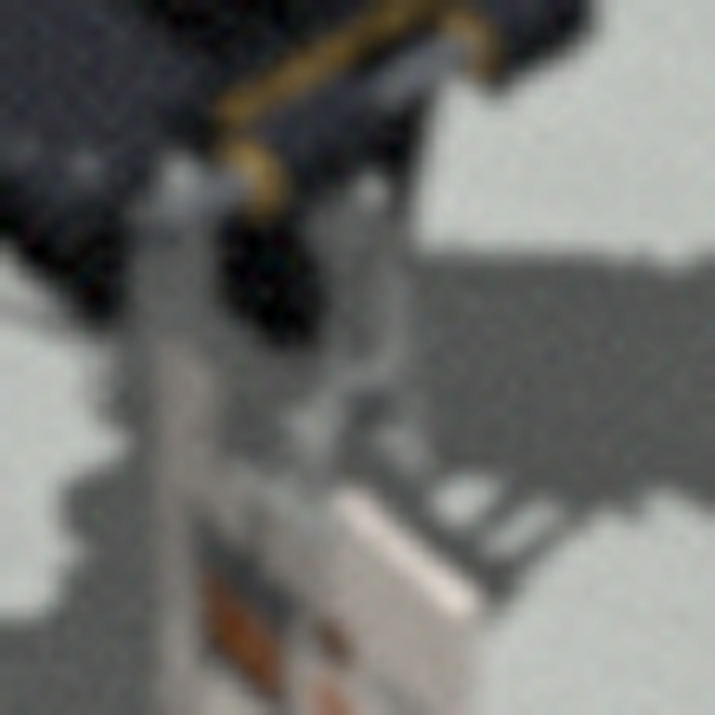

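View pics/t6p.png

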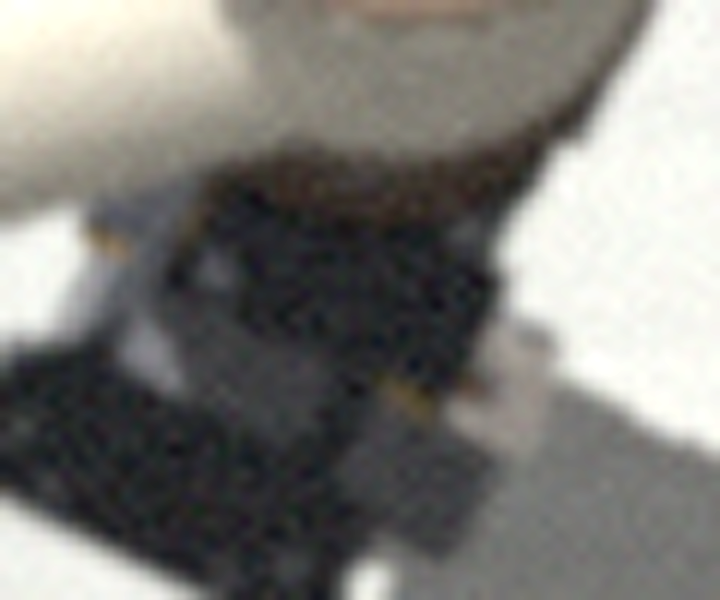

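Run:
```python
from workcell import env
from ov import *
print(env.move_straight([.5067,-.004,.1955],rate=.04,force_limit=4));env.dwell(.3);rep(env,"a")
f=env.grab_frame("scene");cv2.imwrite("pics/s7raw.png",f["image"])
t=env.grab_frame("top");cv2.imwrite("pics/t7raw.png",t["image"])
p=env.read_state()["position"]
ov("pics/s7raw.png",PS,295,160,55,55,13,"pics/s7o.png",p,-26.5,.004,.002)
ov("pics/s7raw.png",PS,295,160,55,55,13,"pics/s7p.png",p+[0,0,3],-26.5,.004,.002)
ov("pics/s7raw.png",PS,180,130,200,140,4,"pics/s7w.png",p+[0,0,3],-26.5,.004,.002)
```

```text
False
a 16.28 [ 0.507 -0.004  0.196] [-90.013  -0.014  63.5  ] [ 0.385 -0.207 -0.137] [ 0.057 -0.087  0.026] 0.228
```

View pics/s7o.png

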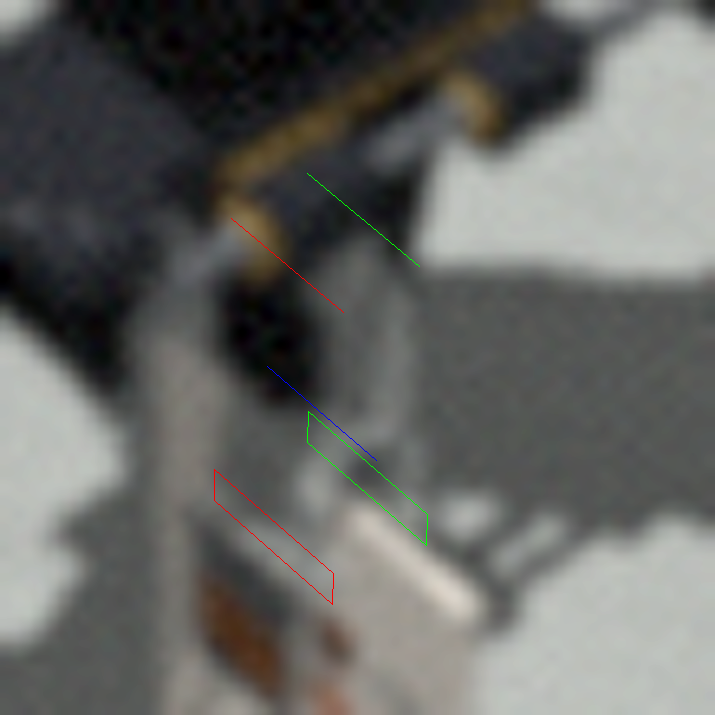

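View pics/s7p.png

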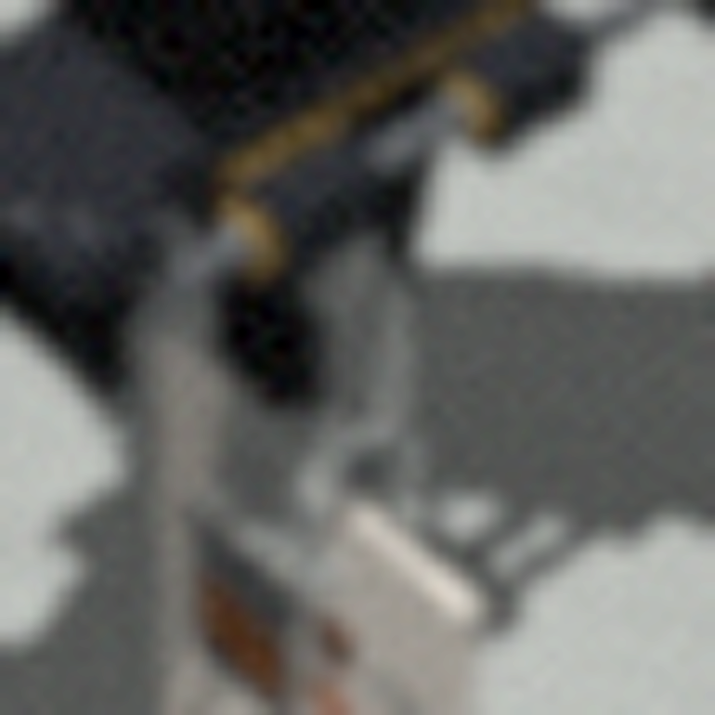

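View pics/s7w.png

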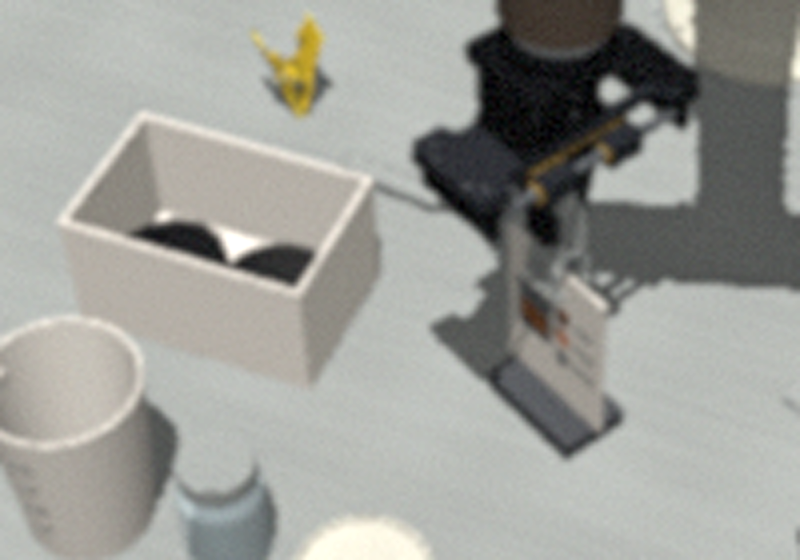

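Run:
```python
from ov import *
a=cv2.imread("pics/scene0.png").astype(int);b=cv2.imread("pics/s7raw.png").astype(int)
d=(b-a).mean(2)
d=np.clip(128+d*2.5,0,255).astype(np.uint8)
cv2.imwrite("pics/d.png",cv2.cvtColor(d,cv2.COLOR_GRAY2BGR))
ov("pics/d.png",PS,295,160,55,90,8,"pics/d7.png",(.507,-.004,.196),-26.5,.004,.002)
# shift check: bin/card patches
g0=cv2.imread("pics/scene0.png",0);g7=cv2.imread("pics/s7raw.png",0)
for n,(x,y,w,h) in dict(bin=(193,155,45,60),foot=(298,215,42,32),jug=(165,205,55,65)).items():
    print(n,cv2.phaseCorrelate(g0[y:y+h,x:x+w].astype(np.float32),g7[y:y+h,x:x+w].astype(np.float32)))
```

```text
bin ((0.5012674775274029, 0.02352251469202571), 0.9988937787656431)
foot ((0.5667709166627013, -0.024083462585785753), 0.9496382408671908)
jug ((-0.0224042686594359, 0.008961392336154006), 0.999803614616394)
```

View pics/d7.png

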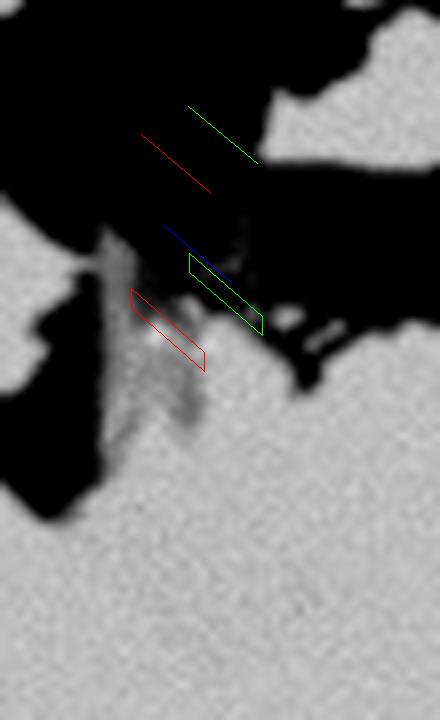

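Run:
```python
from workcell import env
from h import *
g0=cv2.imread("pics/scene0.png",0).astype(np.float32);g7=cv2.imread("pics/s7raw.png",0).astype(np.float32)
for n,(x,y,w,h) in dict(bin_lo=(194,186,70,36),foot=(298,225,34,22),jug=(165,205,55,65)).items():
    A=g0[y:y+h,x:x+w];best=[]
    tm=cv2.matchTemplate(g7[y-4:y+h+4,x-4:x+w+4],A,cv2.TM_CCOEFF_NORMED);print(n,np.unravel_index(tm.argmax(),tm.shape),tm.max(),abs(A-g7[y:y+h,x:x+w]).mean())
rep(env,"end")
env.close_job()
```

```text
bin_lo (np.int64(4), np.int64(4)) 0.9982224 2.7690477
foot (np.int64(4), np.int64(4)) 0.9972551 2.6778076
jug (np.int64(4), np.int64(4)) 0.99519575 2.8352447
end 16.43 [ 0.507 -0.004  0.196] [-90.007  -0.006  63.502] [ 0.065  0.016 -0.251] [ 0.101 -0.099  0.075] 0.229
the job is handed in; nothing more can be done
```

I took the clip off the bin rim by squeezing its levers to the stop. It is now held gaping over the middle of the tall card's top edge, one jaw on each side. I handed the job in at 16.4 s, with the gripper still holding it at 35 N; no verdict is reported.

**What the last checks showed:**
- **Opening:** the fingers are about 20 mm apart, against the 21 mm given for the levers at the stop.
- **Height over the card:** the hinge works out about 19 mm above the card's edge, so the jaws reach about 16 mm past it. This comes from the arm's position and the listed heights.
- **Contact:** the force on the tool is under 0.3 N, so the clip is not touching the card.
- **Bin, card foot and jug:** compared with the first picture, none had shifted by a whole pixel, about 2–3 mm. I did not compare the other things on the counter one by one.

**Checks that disagreed or fell short:**
- **Heights:** my two-camera heights came out 3–5 mm too high: bin rim 0.115 m (listed 0.110), card edge about 0.161 m (listed 0.158). I used the listed heights. A clip outline drawn with the same offset matched the picture just above the card.
- **Position along the card:** the clip sat about 2 mm off the tool's centre along the hinge, so I shifted the tool to match.
- **Front jaw:** in the final view it is mostly hidden behind the card. Its clearance rests on the geometry, the overlay just before lowering and the near-zero force, because I could not see the gap directly.

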